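Set up the teapot on its warmer

TASK

Set up the tea things on the iron warmer, in this order: first stand the tealight in the middle of the warmer's floor, between its two cheeks; then put the teapot upright and centred on top of the cheeks; then lower the strainer fully home into the teapot's mouth; last put the lid on the strainer. Let go of each piece before fetching the next, and leave the spice jar, the pepper mill and the terracotta dish where they are.

Things in the scene. Friction and masses are not known exactly. Their poses are not given: they have to be found in the camera images.
- warmer: Dark cast-iron tea warmer, fixed: floor plate 100 x 100 mm, 8 mm thick; two upright cheeks along its +x and -x edges (20 mm thick, 100 mm long along y, tops at 45 mm). Between them a 60 mm wide channel runs along its y, open at both ends: open fingers fit down into it only if they close along that y. Turned up to 0.6 rad. Origin: centre of its underside; z up.
- tealight: Unlit tealight in a plain aluminium cup with white wax: a disc 38 mm in diameter, 18 mm high (about 30 g). Origin: centre of its underside; z up.
- pot: Small blue-glazed teapot, no lid on, 90 mm high, about 350 g: body 88 mm in diameter up to 50 mm, sloping in to a straight neck 58 mm in diameter from 62 to 90 mm height (grip it there from above); mouth 50 mm wide, inner floor at 6 mm. Spout towards its +x and loop handle towards -x reach 72 mm from the axis, below 62 mm height. Origin: centre of its underside; z up.
- strainer: Steel tea strainer, 70 mm high, about 90 g: basket 42 mm in diameter up to 50 mm, then a collar 62 mm in diameter from 50 to 70 mm (grip it there), 54 mm wide inside, open on top. Starts upright on its basket. Home in the teapot, the collar's underside rests on the rim, its origin 40 mm above the pot's. Origin: centre of its underside; z up.
- lid: Blue-glazed round lid, about 90 g: plug below, 46 mm in diameter, 8 mm deep; disc 66 mm in diameter from 8 to 13 mm height; upright wooden knob 22 mm in diameter from 13 to 39 mm (grip it). Seated, the plug is in the strainer's collar and the disc on the collar's top, its origin 62 mm above the strainer's. Origin: centre of its underside; z up.
- spice_jar: Bystander: glass spice jar, 48 mm in diameter, 95 mm high, black cap. Leave alone. Origin: centre of its underside; z up.
- pepper_mill: Bystander: waisted dark wooden pepper mill, 54 mm in diameter, 125 mm high. Leave alone. Origin: centre of its underside; z up.
- dish: Bystander: shallow terracotta dish, 100 mm in diameter, 25 mm high. Leave alone. Origin: centre of its underside; z up.
There are look-alikes about, which are no part of the job. What is shaped like the tealight but brown or yellow is not meant. Leave any blue look-alike of the strainer alone.

How it is judged:
On the way, in this order (a step that is already met when the one before it is completed fails the run):
1. the tealight stands on the warmer's floor between the two cheeks, released (horizontal distance between tealight and warmer below 0.015 m and z of tealight in the frame of warmer between 0.005 and 0.011 m and angle between tealight's own z axis and vertical below 0.1 rad and contact force between tealight and the fingers below 0.2 N and linear speed of tealight below 0.02 m/s), for 0.2 s.
2. the teapot stands on the warmer's cheeks, released (horizontal distance between pot and warmer below 0.012 m and z of pot in the frame of warmer between 0.042 and 0.048 m and angle between pot's own z axis and vertical below 0.06 rad and contact force between pot and the fingers below 0.2 N and linear speed of pot below 0.02 m/s), for 0.2 s.
3. the strainer hangs fully home in the teapot's mouth, released (horizontal distance between strainer and pot below 0.008 m and z of strainer in the frame of pot between 0.036 and 0.044 m and angle between strainer's own z axis and vertical below 0.08 rad and contact force between strainer and the fingers below 0.2 N and linear speed of strainer below 0.02 m/s), for 0.2 s.
4. the lid is seated in the strainer's collar, released (horizontal distance between lid and strainer below 0.008 m and z of lid in the frame of strainer between 0.058 and 0.066 m and angle between lid's own z axis and vertical below 0.08 rad and contact force between lid and the fingers below 0.2 N and linear speed of lid below 0.02 m/s), for 0.2 s.
At the end, for the whole second after the job is handed in: Upright, released and at rest: tealight on the warmer's floor within 15 mm of its centre; teapot on the cheeks within 12 mm of it; strainer in the mouth, collar down on the rim; lid lying in the collar (both within 4 mm in height, 8 mm sideways) (all of step 1 and all of step 2 and all of step 3 and all of step 4); the robot touches nothing.
It fails at once if a bystander (spice jar, pepper mill or dish) is moved by more than 25 mm or knocked over (distance of any of spice_jar, pepper_mill, dish from where it was at the start of the episode above 0.025 m or angle between any of spice_jar, pepper_mill, dish's own z axis and vertical above 0.5 rad).
It also fails if it takes over 120 s, if anything falls off the work surface, if the arm or the gripper's body presses on something with over 40 N, if the wrist force passes 120 N, or if a joint passes its speed limit or range.

ROBOT

A 7-joint arm with a two-finger parallel gripper is mounted at the origin on the work surface. World frame = base frame: x ahead of the robot, y to its left, z up, the work surface at z = 0. Lengths are in m, angles in rad, forces in N, time in s.
With the tool pointing down it reaches from about 0.35 to 0.9 m from the base axis. Payload 7.2 kg.
Tool frame: the origin (TCP) lies on the centre line of the jaws, within the pads' length; the fingertips stand ctrl.tcp_to_tips ahead of it and the grasp point (between the pads) lies 8 mm behind it (ctrl.tcp_to_tips is the distance from the TCP to the fingertips, in m); z points along the fingers, y is the line along which they close (so a half turn about z gives the same grasp; the last joint's range is limited). The gripper opens to 85 mm and grips with 20 to 120 N. Pads are 22 mm wide; open, the fingers measure 114 mm over their backs; the gripper's body (76 mm by 85 mm) begins 54 mm behind the grasp point. The pads swing forward as they close: fully open they stand 13 mm farther back than shut.
Start: joints at [-1.319, 0.411, -0.013, 1.596, 0.006, 1.134, -0.082], TCP at [0.196, 0.593, 0.242] pointing down, gripper open.
Joint ranges: [-2.95, 2.95], [-0.29, 1.99], [-1.47, 1.44], [0.14, 2.54], [-1.03, 4.17], [0.13, 1.85], [-2.86, 2.86]. Speed limits (rad/s): [2.39, 2.39, 3.01, 3.01, 3.14, 3.14, 3.14].

INTERFACE

Orientations are given as a 3x3 rotation matrix whose columns are the frame's x, y, z axes.
In Python, from rig import ctrl gives the robot as it stands. The module is installed in compiled form; this text tells all that it offers.
- The arm moves only by the shell command python3 -m creep 'ROWS' [FORCE]. ROWS is JSON, a list of rows, each an object of numbers: "tx", "ty", "tz": the shift along the tool's x, y, z in m; "ax", "ay", "az": the turn, a rotation vector about the tool's x, y, z in degrees; "fingers": the finger opening in m, from 0 to 0.0854. A call has 1 to 20 rows; each row is the pose to reach, as a shift and turn from the pose commanded when the call began, along the tool's axes at that moment; what a row does not reach only later rows make up. A row lasts 1/8 s, in which the tool goes at most 62.5 mm and 10.7 degrees, less where a joint would pass 70% of its speed; a pose out of reach is approached as far as the arm can. A call with a gripper value outside its range is refused whole. The fingers move at their own pace and stop on an object; FORCE is the grip in N (left out, the last holds). Time passes only in rows, so rows that repeat a pose let the fingers close. It gives the time, the measured TCP pose, the force, the opening and the grip force at its end, in the units of the state.
- ctrl.state(): the state, without advancing time (a new reading comes with each control period).
- ctrl.capture(name): name is "scene" or "top" or "wrist"; returns the picture (400x640x3 uint8, red, green, blue); there is no depth.
- ctrl.camera_params(name): a dict with "camera_matrix" (3x3 intrinsics, pixels), "k1" (the pictures are not rectified: a ray, as slopes to the right and down, at radius r is drawn at 1 + k1 r^2 times it, then the intrinsics apply), "rvec" (rotation vector, rad) and "tvec" (3), from world to camera coordinates, as OpenCV has them. Camera axes: x right, y down, z forward; pixel columns grow to the right and rows downward; lengths in m; the calibration is good to about 2 mm. A picture is of the moment at which its call begins: read the wrist's pose just before it. camera_params takes no time and is no camera call; for the wrist camera it gives the pose at the moment of the call.
- ctrl.finish_job(): hands the job in; it is judged then, once.
The state is a dict: "time": time; "joint_positions": joint angles; "qd": joint speeds; "tau": joint torques, N m; "tcp_pos": TCP position; "tool_rot": TCP orientation; "wrist_force": force on the tool from outside, world axes, zero at the start; "torque": the same for the moment, N m; "gripper_width": finger opening in m; "grasp_force": force on a finger pad.
Only numpy, scipy, OpenCV 4.12 (cv2) and the standard library are available. Lean on these libraries where they do the work, as an engineer would, in place of code of your own. Each camera call takes 0.05 s, during which the arm holds its last target. There are 200 camera calls.

## Working session

There is one attempt and no reset: what is moved stays moved. The work goes in short steps, Python scripts to look and compute and a shell command to move; the robot and the scene stay as the last step left them, time stands still between calls to the robot, and variables do not carry over. Pictures are saved under pics/ and viewed, at most 18 in all, crops included, and the job is handed in when it is done.

```bash
mkdir -p pics; cat > h.py <<'E'
import numpy as np, cv2
from rig import ctrl
def cam(n):
    p=ctrl.camera_params(n); K=np.array(p["camera_matrix"],float)
    R=cv2.Rodrigues(np.array(p["rvec"],float))[0]; t=np.array(p["tvec"],float).ravel()
    return K,np.array([p["k1"],0,0,0,0],float),R,t
def ray(n,u,v,z,c=None):
    K,d,R,t=c or cam(n)
    a=cv2.undistortPoints(np.array([[[u,v]]],float),K,d).ravel()
    o=-R.T@t; w=R.T@np.array([a[0],a[1],1]); return o+w*(z-o[2])/w[2]
def proj(n,P,c=None):
    K,d,R,t=c or cam(n)
    return cv2.projectPoints(np.array(P,float).reshape(-1,1,3),cv2.Rodrigues(R)[0],t,K,d)[0].reshape(-1,2)
def save(n,f):
    im=cv2.cvtColor(ctrl.capture(n),cv2.COLOR_RGB2BGR); cv2.imwrite("pics/raw_"+f,im); cv2.imwrite("pics/"+f,im); return im
def tool(p):
    "offset in tool axes from current pose to world point p"
    s=ctrl.state(); return np.array(s["tool_rot"]).T@(np.array(p)-np.array(s["tcp_pos"]))
E
python3 - <<'E'
from h import *
for n in("top","scene"):
    im=save(n,n+"1.png"); cv2.imwrite(f"pics/{n}1.png",cv2.resize(im,(800,500),interpolation=cv2.INTER_CUBIC))
    K,d,R,t=cam(n); print(n,K.tolist(),d[0],(-R.T@t).round(3),R.round(3).tolist())
s=ctrl.state();print({k:np.round(v,3).tolist() for k,v in s.items()},ctrl.tcp_to_tips)
E
```

```text
top [[387.00060868126036, 0.0, 317.77741259861665], [0.0, 387.00060868126036, 199.16632492395735], [0.0, 0.0, 1.0]] -0.018388592294706126 [0.542 0.019 0.874] [[0.01, -0.999, 0.035], [-0.999, -0.011, -0.04], [0.041, -0.035, -0.999]]
scene [[459.0692940958291, 0.0, 319.6382138141032], [0.0, 459.0692940958291, 196.109934593619], [0.0, 0.0, 1.0]] 0.015368208574655384 [ 0.949 -0.585  0.706] [[0.857, 0.515, -0.015], [0.346, -0.597, -0.723], [-0.382, 0.615, -0.69]]
{'time': 0.1, 'joint_positions': [-1.319, 0.412, -0.013, 1.597, 0.006, 1.134, -0.082], 'qd': [-0.001, -0.0, -0.001, -0.002, 0.0, -0.0, 0.0], 'tau': [0.002, -60.182, 0.684, -30.009, 0.014, 0.006, 0.0], 'tcp_pos': [0.196, 0.593, 0.242], 'tool_rot': [[-0.949, 0.314, -0.0], [0.314, 0.949, -0.001], [-0.0, -0.001, -1.0]], 'wrist_force': [-0.323, -0.141, 0.616], 'torque': [-0.028, 0.0, 0.017], 'grasp_force': 0.0, 'gripper_width': 0.085} 0.011
```

View pics/top1.png

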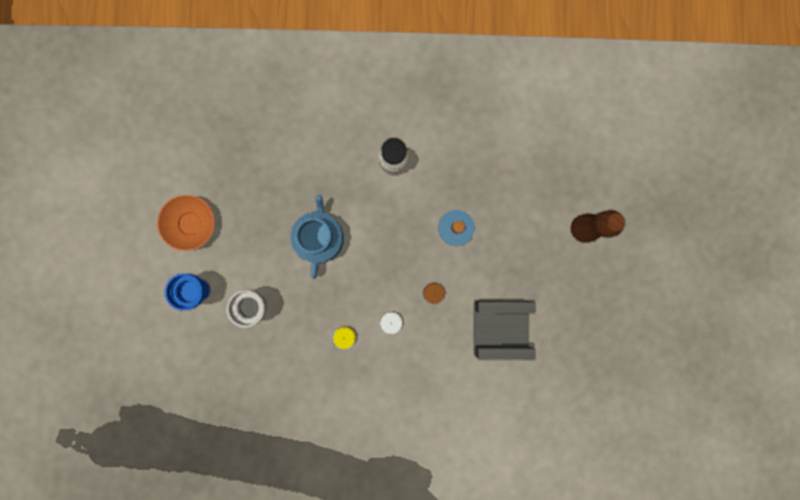

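View pics/scene1.png

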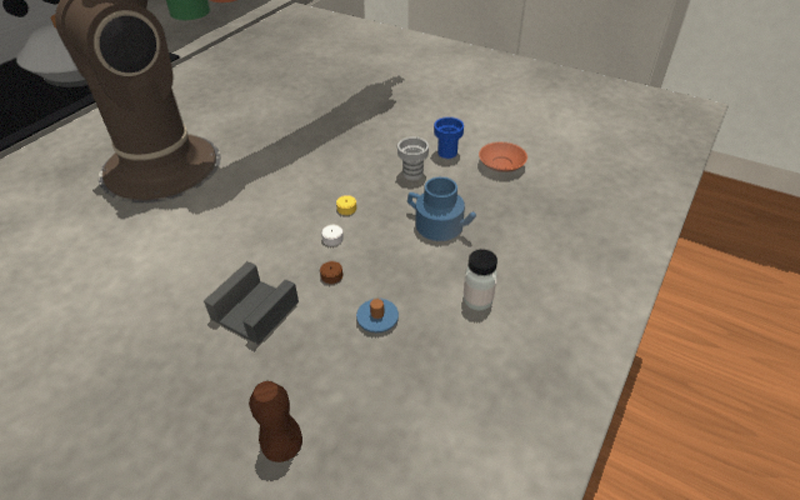

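The top view shows the white tealight at (391,323), with yellow and brown decoys either side. The pot mouth is at (316,236), the steel strainer at (247,308), the lid at (457,228) and the warmer at about (505,330), all in 800-wide pixels. The scene view agrees. I'll enlarge the middle next.

```bash
python3 - <<'E'
from h import *
im=cv2.imread("pics/raw_top1.png")[140:300,170:440]
im=cv2.resize(im,None,fx=2.96,fy=2.96,interpolation=cv2.INTER_CUBIC)
cv2.imwrite("pics/c1.png",im); print(im.shape)
E
```

```text
(474, 799, 3)
```

View pics/c1.png

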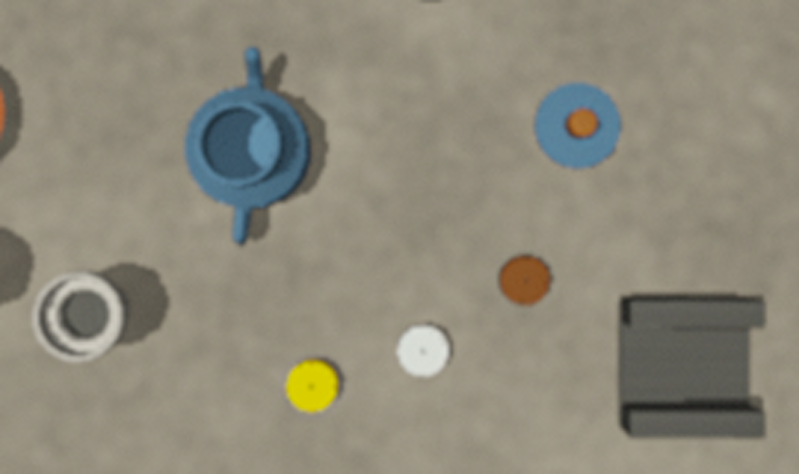

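```bash
python3 - <<'E'
from h import *
f=lambda u,v:(170+(u+.5)/2.96-.5,140+(v+.5)/2.96-.5)
for n,u,v,z in [("tea",423,351,.018),("potrim",241,145,.09),("potbody",248,147,.05),("spouttip",252,52,.055),("handletip",240,240,.04),("str",79,317,.07),("lid",578,126,.013),("knob",583,123,.039),("brown",525,280,.018),("yellow",312,386,.018),
 ("w1",630,298,.045),("w2",764,298,.045),("w3",764,327,.045),("w4",630,327,.045),("w5",630,407,.045),("w6",764,407,.045),("w7",764,437,.045),("w8",630,437,.045)]:
    print(n,ray("top",*f(u,v),z).round(4))
# cross-check in scene
c=cv2.imread("pics/raw_scene1.png")
for n,P in [("tea",0)]: pass
print(tool([0,0,0]))
for n,u,v,z in [("tea",332,231,.018),("potrim",440,187,.09),("str",413,146,.07),("knob",377,303,.039)]:
    print("scene",n,ray("scene",u/1.25,v/1.25,z).round(4))
E
```

```text
tea [ 0.4468 -0.0009  0.018 ]
potrim [0.5939 0.1264 0.09  ]
potbody [0.5951 0.1269 0.05  ]
spouttip [0.6629 0.1246 0.055 ]
handletip [0.5283 0.1329 0.04  ]
str [0.4744 0.2391 0.07  ]
lid [ 0.6165 -0.1166  0.013 ]
knob [ 0.6165 -0.1162  0.039 ]
brown [ 0.5001 -0.0766  0.018 ]
yellow [0.4204 0.0811 0.018 ]
w1 [ 0.489  -0.1503  0.045 ]
w2 [ 0.4896 -0.2489  0.045 ]
w3 [ 0.4686 -0.2489  0.045 ]
w4 [ 0.468  -0.1503  0.045 ]
w5 [ 0.4103 -0.1506  0.045 ]
w6 [ 0.4105 -0.2489  0.045 ]
w7 [ 0.3889 -0.2489  0.045 ]
w8 [ 0.3887 -0.1507  0.045 ]
[ 4.43207127e-05 -6.24204240e-01  2.42448224e-01]
scene tea [ 0.4447 -0.0013  0.018 ]
scene potrim [0.5934 0.1244 0.09  ]
scene str [0.4748 0.236  0.07  ]
scene knob [ 0.6158 -0.1176  0.039 ]
```

```bash
cat >> h.py <<'E'
def plan(p,yaw=None):
    "tool shift and turn to p; yaw deg = world direction of tool y (mod 180)"
    s=ctrl.state(); R=np.array(s["tool_rot"]); a=np.zeros(3)
    if yaw is not None:
        best=None
        for k in(0,180):
            t=np.radians(yaw+k); y=np.array([np.cos(t),np.sin(t),0]); z=np.array([0,0,-1.]); D=np.c_[np.cross(y,z),y,z]
            r=np.degrees(cv2.Rodrigues(R.T@D)[0].ravel())
            if best is None or np.linalg.norm(r)<np.linalg.norm(best): best=r
        a=best
    print("t",s["time"],"tcp",np.round(s["tcp_pos"],4),"w",round(s["gripper_width"],4),"gf",round(s["grasp_force"],1),"q7",round(s["joint_positions"][6],2)); print("shift",np.round(tool(p),4),"turn",a.round(2))
E
python3 -c "
from h import *
plan([.4460,-.001,.1],90)"
```

```text
t 0.1 tcp [0.1964 0.5929 0.2415] w 0.0854 gf 0.0 q7 -0.08
shift [-0.4237 -0.4851  0.1423] turn [-8.000e-02 -1.000e-02 -1.832e+01]
```

```bash
python3 -m creep '[{"tx":-0.21,"ty":-0.24,"tz":0.03,"az":-9},{"tx":-0.21,"ty":-0.24,"tz":0.03,"az":-9},{"tx":-0.21,"ty":-0.24,"tz":0.03,"az":-9},{"tx":-0.21,"ty":-0.24,"tz":0.03,"az":-9},{"tx":-0.21,"ty":-0.24,"tz":0.03,"az":-9},{"tx":-0.424,"ty":-0.485,"tz":0.142,"az":-18.3},{"tx":-0.424,"ty":-0.485,"tz":0.142,"az":-18.3},{"tx":-0.424,"ty":-0.485,"tz":0.142,"az":-18.3},{"tx":-0.424,"ty":-0.485,"tz":0.142,"az":-18.3},{"tx":-0.424,"ty":-0.485,"tz":0.142,"az":-18.3},{"tx":-0.424,"ty":-0.485,"tz":0.142,"az":-18.3},{"tx":-0.424,"ty":-0.485,"tz":0.142,"az":-18.3},{"tx":-0.424,"ty":-0.485,"tz":0.142,"az":-18.3},{"tx":-0.424,"ty":-0.485,"tz":0.142,"az":-18.3}]' 30
python3 - <<'E'
from h import *
plan([.446,-.001,.013],90)
c=cam("wrist");im=save("wrist","w1.png")
print((-c[2].T@c[3]).round(4)); print(proj("wrist",[[.446,-.001,.018]],c))
E
```

```text
t 0.1 tcp [0.1964 0.5929 0.2415] w 0.0854 gf 0.0 q7 -0.08
shift [-0.4237 -0.485   0.2293] turn [-8.000e-02 -1.000e-02 -1.832e+01]
[0.1295 0.6165 0.3728]
[[ 13.70841394 439.15403885]]schema error: expected keys tx, ty, tz, ax, ay, az, fingers
```

View pics/w1.png

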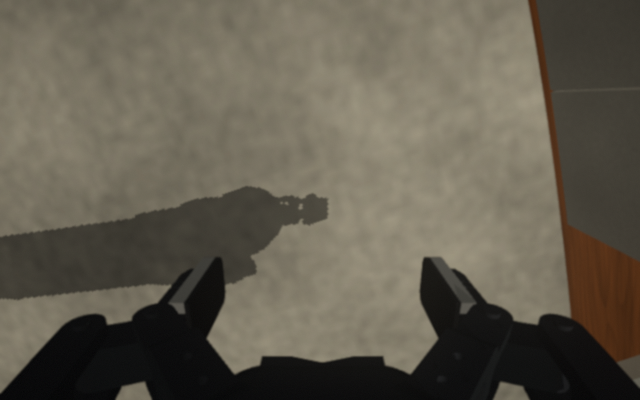

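The move was refused because every row needs all the keys, so the arm hasn't moved. The wrist picture only shows bare table and the open fingers. I'll retype it with full rows.

```bash
python3 -m creep '[{"tx":-0.21,"ty":-0.24,"tz":0.03,"ax":0,"ay":0,"az":-9,"fingers":0.085},{"tx":-0.21,"ty":-0.24,"tz":0.03,"ax":0,"ay":0,"az":-9,"fingers":0.085},{"tx":-0.21,"ty":-0.24,"tz":0.03,"ax":0,"ay":0,"az":-9,"fingers":0.085},{"tx":-0.21,"ty":-0.24,"tz":0.03,"ax":0,"ay":0,"az":-9,"fingers":0.085},{"tx":-0.21,"ty":-0.24,"tz":0.03,"ax":0,"ay":0,"az":-9,"fingers":0.085},{"tx":-0.424,"ty":-0.485,"tz":0.142,"ax":0,"ay":0,"az":-18.3,"fingers":0.085},{"tx":-0.424,"ty":-0.485,"tz":0.142,"ax":0,"ay":0,"az":-18.3,"fingers":0.085},{"tx":-0.424,"ty":-0.485,"tz":0.142,"ax":0,"ay":0,"az":-18.3,"fingers":0.085},{"tx":-0.424,"ty":-0.485,"tz":0.142,"ax":0,"ay":0,"az":-18.3,"fingers":0.085},{"tx":-0.424,"ty":-0.485,"tz":0.142,"ax":0,"ay":0,"az":-18.3,"fingers":0.085},{"tx":-0.424,"ty":-0.485,"tz":0.142,"ax":0,"ay":0,"az":-18.3,"fingers":0.085},{"tx":-0.424,"ty":-0.485,"tz":0.142,"ax":0,"ay":0,"az":-18.3,"fingers":0.085},{"tx":-0.424,"ty":-0.485,"tz":0.142,"ax":0,"ay":0,"az":-18.3,"fingers":0.085},{"tx":-0.424,"ty":-0.485,"tz":0.142,"ax":0,"ay":0,"az":-18.3,"fingers":0.085}]' 30
python3 - <<'E'
from h import *
plan([.446,-.001,.013],90)
c=cam("wrist");im=save("wrist","w2.png")
print((-c[2].T@c[3]).round(4)); print(proj("wrist",[[.446,-.001,.018]],c))
E
```

```text
time: 1.9
tcp_pos: [0.4464, 0.0009, 0.1006]
tool_rot: [[-1.0, -0.002, 0.0], [-0.002, 1.0, 0.001], [-0.0, 0.001, -1.0]]
wrist_force: [-0.2, 0.3, -0.4]
gripper_width: 0.0846
grasp_force: 0.0
t 1.9 tcp [0.4464 0.0009 0.1006] w 0.0846 gf 0.0 q7 1.6
shift [ 0.0004 -0.002   0.0876] turn [0.04 0.02 0.1 ]
[0.3758 0.0016 0.2319]
[[318.01264094 211.86096486]]
```

View pics/w2.png

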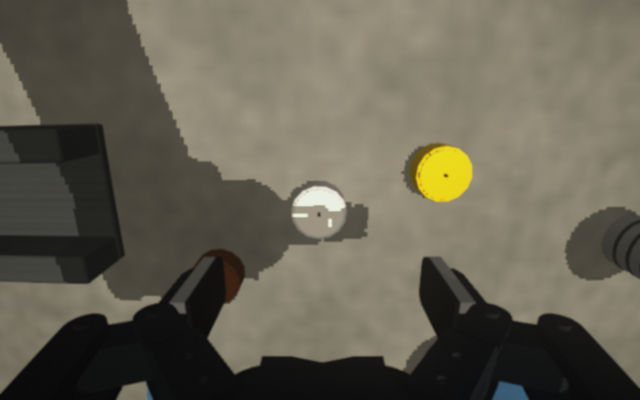

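The tealight's wick is at (319,213), against a predicted (318,212), which agrees to within 1 mm. The brown disc lies clear of the left finger's path in x. Descending, gripping and lifting.

```bash
python3 -m creep '[{"tx":0,"ty":-0.002,"tz":0.045,"ax":0,"ay":0,"az":0,"fingers":0.085},{"tx":0,"ty":-0.002,"tz":0.087,"ax":0,"ay":0,"az":0,"fingers":0.085},{"tx":0,"ty":-0.002,"tz":0.087,"ax":0,"ay":0,"az":0,"fingers":0.085},{"tx":0,"ty":-0.002,"tz":0.087,"ax":0,"ay":0,"az":0,"fingers":0.03},{"tx":0,"ty":-0.002,"tz":0.087,"ax":0,"ay":0,"az":0,"fingers":0.03},{"tx":0,"ty":-0.002,"tz":0.087,"ax":0,"ay":0,"az":0,"fingers":0.03},{"tx":0,"ty":-0.002,"tz":0.087,"ax":0,"ay":0,"az":0,"fingers":0.03},{"tx":0,"ty":-0.002,"tz":0.087,"ax":0,"ay":0,"az":0,"fingers":0.03},{"tx":0,"ty":-0.002,"tz":0.087,"ax":0,"ay":0,"az":0,"fingers":0.03}]' 30
python3 -c "
from h import *
plan([.4393,-.1998,.10],90)"
```

```text
time: 3.08
tcp_pos: [0.4476, -0.0022, 0.0148]
tool_rot: [[-1.0, 0.0, 0.003], [0.0, 1.0, 0.001], [-0.003, 0.001, -1.0]]
wrist_force: [-1.5, 0.0, 11.3]
gripper_width: 0.0367
grasp_force: 28.8
t 3.075 tcp [ 0.4476 -0.0022  0.0148] w 0.0367 gf 28.8 q7 1.69
shift [ 0.008  -0.1976 -0.0853] turn [ 0.05  0.15 -0.02]
```

```bash
python3 -m creep '[{"tx":0,"ty":0,"tz":-0.05,"ax":0,"ay":0,"az":0,"fingers":0.03},{"tx":0,"ty":0,"tz":-0.09,"ax":0,"ay":0,"az":0,"fingers":0.03},{"tx":0.007,"ty":-0.06,"tz":-0.09,"ax":0,"ay":0,"az":0,"fingers":0.03},{"tx":0.007,"ty":-0.12,"tz":-0.09,"ax":0,"ay":0,"az":0,"fingers":0.03},{"tx":0.007,"ty":-0.18,"tz":-0.09,"ax":0,"ay":0,"az":0,"fingers":0.03},{"tx":0.007,"ty":-0.198,"tz":-0.09,"ax":0,"ay":0,"az":0,"fingers":0.03},{"tx":0.007,"ty":-0.198,"tz":-0.09,"ax":0,"ay":0,"az":0,"fingers":0.03},{"tx":0.007,"ty":-0.198,"tz":-0.09,"ax":0,"ay":0,"az":0,"fingers":0.03},{"tx":0.007,"ty":-0.198,"tz":-0.09,"ax":0,"ay":0,"az":0,"fingers":0.03}]'
python3 - <<'E'
from h import *
plan([.4393,-.1998,.023],90)
c=cam("wrist");im=save("wrist","w3.png")
print(proj("wrist",[[.4393+a,-.1998+b,.045] for a in(-.05,-.03,.03,.05) for b in(-.05,.05)],c).round(1).tolist())
E
```

```text
time: 4.2
tcp_pos: [0.4397, -0.1989, 0.1034]
tool_rot: [[-1.0, -0.002, 0.0], [-0.002, 1.0, 0.001], [-0.0, 0.001, -1.0]]
wrist_force: [0.3, 0.1, -0.2]
gripper_width: 0.0365
grasp_force: 30.7
t 4.2 tcp [ 0.4397 -0.1989  0.1034] w 0.0365 gf 30.7 q7 2.09
shift [ 0.0004 -0.0009  0.0804] turn [0.03 0.01 0.1 ]
[[230.4, 140.7], [408.0, 140.9], [232.9, 175.5], [405.6, 175.7], [240.1, 268.9], [398.6, 269.1], [242.3, 296.6], [396.4, 296.7]]
```

View pics/w3.png

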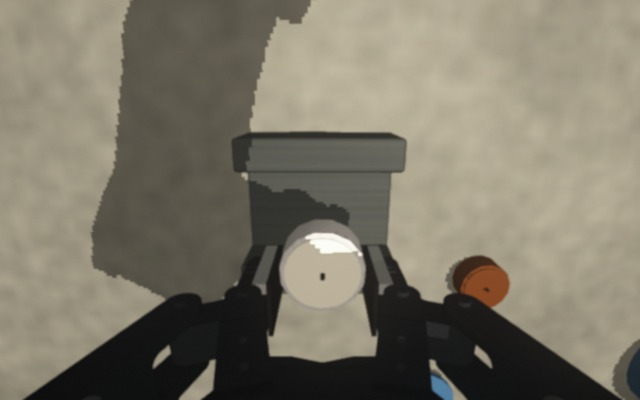

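The far cheek's top spans columns 233–406 and rows 136–172, against a predicted 140–175. That puts the warmer about 1–2 mm nearer the robot than I had it, and square to the axes. The tealight hangs level in the fingers. Lowering, releasing and lifting.

```bash
python3 -m creep '[{"tx":0.001,"ty":-0.001,"tz":0.04,"ax":0,"ay":0,"az":0,"fingers":0.03},{"tx":0.001,"ty":-0.001,"tz":0.07,"ax":0,"ay":0,"az":0,"fingers":0.03},{"tx":0.001,"ty":-0.001,"tz":0.08,"ax":0,"ay":0,"az":0,"fingers":0.03},{"tx":0.001,"ty":-0.001,"tz":0.08,"ax":0,"ay":0,"az":0,"fingers":0.03},{"tx":0.001,"ty":-0.001,"tz":0.08,"ax":0,"ay":0,"az":0,"fingers":0.055},{"tx":0.001,"ty":-0.001,"tz":0.08,"ax":0,"ay":0,"az":0,"fingers":0.065},{"tx":0.001,"ty":-0.001,"tz":0.08,"ax":0,"ay":0,"az":0,"fingers":0.065},{"tx":0.001,"ty":-0.001,"tz":0.08,"ax":0,"ay":0,"az":0,"fingers":0.065},{"tx":0.001,"ty":-0.001,"tz":0.04,"ax":0,"ay":0,"az":0,"fingers":0.065},{"tx":0.001,"ty":-0.001,"tz":-0.02,"ax":0,"ay":0,"az":0,"fingers":0.085},{"tx":0.001,"ty":-0.001,"tz":-0.08,"ax":0,"ay":0,"az":0,"fingers":0.085},{"tx":0.001,"ty":-0.001,"tz":-0.08,"ax":0,"ay":0,"az":0,"fingers":0.085}]'
python3 - <<'E'
from h import *
plan([.594,.126,.18],90)
c=cam("wrist");im=save("wrist","w4.png"); 
print(proj("wrist",[[.4383,-.1998,.026]],c))
E
```

```text
time: 5.75
tcp_pos: [0.4409, -0.2025, 0.1877]
tool_rot: [[-1.0, 0.001, 0.008], [0.001, 1.0, -0.002], [-0.008, -0.002, -1.0]]
wrist_force: [0.1, 0.6, -0.2]
gripper_width: 0.0849
grasp_force: 0.0
t 5.75 tcp [ 0.4409 -0.2025  0.1877] w 0.0849 gf 0.0 q7 2.03
shift [-0.1528  0.3286  0.0084] turn [-0.09  0.48 -0.04]
[[324.49894965 180.57906189]]
```

View pics/w4.png

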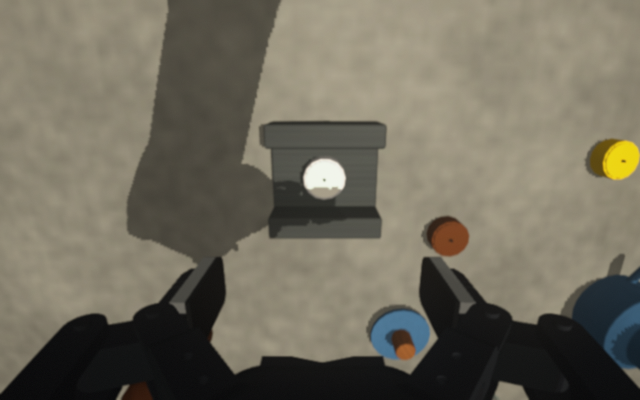

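The tealight is at (324,180), midway between the cheek tops (rows 123–148 and 220–238), so it's placed. Next is the pot.

```bash
python3 -m creep '[{"tx":-0.02,"ty":0.05,"tz":0,"ax":0,"ay":0,"az":0,"fingers":0.085},{"tx":-0.05,"ty":0.1,"tz":0,"ax":0,"ay":0,"az":0,"fingers":0.085},{"tx":-0.08,"ty":0.15,"tz":0,"ax":0,"ay":0,"az":0,"fingers":0.085},{"tx":-0.1,"ty":0.21,"tz":0,"ax":0,"ay":0,"az":0,"fingers":0.085},{"tx":-0.13,"ty":0.26,"tz":0,"ax":0,"ay":0,"az":0,"fingers":0.085},{"tx":-0.155,"ty":0.327,"tz":0,"ax":0,"ay":0,"az":0,"fingers":0.085},{"tx":-0.155,"ty":0.327,"tz":0,"ax":0,"ay":0,"az":0,"fingers":0.085},{"tx":-0.155,"ty":0.327,"tz":0,"ax":0,"ay":0,"az":0,"fingers":0.085},{"tx":-0.155,"ty":0.327,"tz":0,"ax":0,"ay":0,"az":0,"fingers":0.085},{"tx":-0.155,"ty":0.327,"tz":0,"ax":0,"ay":0,"az":0,"fingers":0.085}]'
python3 - <<'E'
from h import *
plan([.594,.126,.079],90); print(ctrl.tcp_to_tips)
c=cam("wrist");im=save("wrist","w5.png"); 
print(proj("wrist",[[.594,.126,.09]]+[[.594+.029*a,.126+.029*b,.09] for a,b in((1,0),(-1,0),(0,1),(0,-1))],c).round(1).tolist())
E
```

```text
time: 7.05
tcp_pos: [0.5934, 0.1237, 0.1833]
tool_rot: [[-1.0, 0.003, -0.0], [0.003, 1.0, -0.0], [0.0, -0.0, -1.0]]
wrist_force: [-0.4, 0.8, 0.4]
gripper_width: 0.0851
grasp_force: 0.0
t 7.05 tcp [0.5934 0.1237 0.1833] w 0.0851 gf 0.0 q7 1.41
shift [-0.0006  0.0024  0.1043] turn [-0.02 -0.01 -0.17]
0.011
[[324.4, 208.5], [324.4, 246.5], [324.3, 167.8], [365.6, 208.4], [283.1, 208.7]]
```

View pics/w5.png

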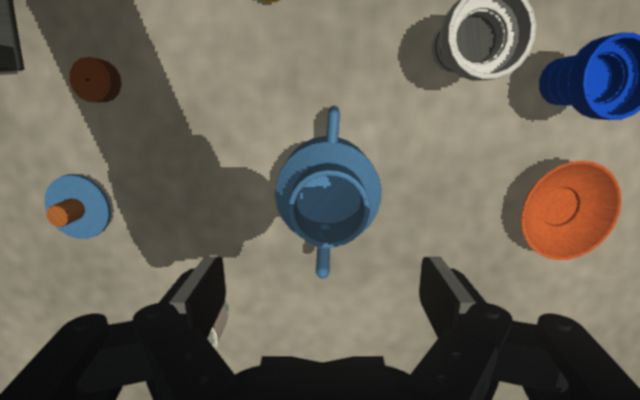

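The pot's rim is centred at about (329,207), 40 px in radius, where (324,208) was predicted. So y is nearer 0.1285, and x agrees. I'll descend, grip the neck and lift.

```bash
python3 -m creep '[{"tx":0,"ty":0.005,"tz":0.05,"ax":0,"ay":0,"az":0,"fingers":0.085},{"tx":0,"ty":0.005,"tz":0.09,"ax":0,"ay":0,"az":0,"fingers":0.085},{"tx":0,"ty":0.005,"tz":0.104,"ax":0,"ay":0,"az":0,"fingers":0.085},{"tx":0,"ty":0.005,"tz":0.104,"ax":0,"ay":0,"az":0,"fingers":0.085},{"tx":0,"ty":0.005,"tz":0.104,"ax":0,"ay":0,"az":0,"fingers":0.06},{"tx":0,"ty":0.005,"tz":0.104,"ax":0,"ay":0,"az":0,"fingers":0.05},{"tx":0,"ty":0.005,"tz":0.104,"ax":0,"ay":0,"az":0,"fingers":0.05},{"tx":0,"ty":0.005,"tz":0.104,"ax":0,"ay":0,"az":0,"fingers":0.05},{"tx":0,"ty":0.005,"tz":0.104,"ax":0,"ay":0,"az":0,"fingers":0.05},{"tx":0,"ty":0.005,"tz":0.104,"ax":0,"ay":0,"az":0,"fingers":0.05}]' 60
python3 -c "
from h import *
plan([.438,-.1998,.2],90)"
```

```text
time: 8.35
tcp_pos: [0.595, 0.1302, 0.0816]
tool_rot: [[-1.0, 0.001, 0.003], [0.001, 1.0, 0.001], [-0.003, 0.001, -1.0]]
wrist_force: [-1.0, -2.4, 7.4]
gripper_width: 0.0558
grasp_force: 62.3
t 8.35 tcp [0.595  0.1302 0.0816] w 0.0558 gf 62.3 q7 1.43
shift [ 0.1562 -0.3301 -0.1192] turn [ 0.04  0.19 -0.06]
```

```bash
python3 -m creep '[{"tx":0,"ty":0,"tz":-0.04,"ax":0,"ay":0,"az":0,"fingers":0.05},{"tx":0,"ty":0,"tz":-0.08,"ax":0,"ay":0,"az":0,"fingers":0.05},{"tx":0,"ty":0,"tz":-0.12,"ax":0,"ay":0,"az":0,"fingers":0.05},{"tx":0.02,"ty":-0.04,"tz":-0.12,"ax":0,"ay":0,"az":0,"fingers":0.05},{"tx":0.04,"ty":-0.09,"tz":-0.12,"ax":0,"ay":0,"az":0,"fingers":0.05},{"tx":0.065,"ty":-0.14,"tz":-0.12,"ax":0,"ay":0,"az":0,"fingers":0.05},{"tx":0.09,"ty":-0.19,"tz":-0.12,"ax":0,"ay":0,"az":0,"fingers":0.05},{"tx":0.115,"ty":-0.24,"tz":-0.12,"ax":0,"ay":0,"az":0,"fingers":0.05},{"tx":0.135,"ty":-0.29,"tz":-0.12,"ax":0,"ay":0,"az":0,"fingers":0.05},{"tx":0.155,"ty":-0.328,"tz":-0.12,"ax":0,"ay":0,"az":0,"fingers":0.05},{"tx":0.155,"ty":-0.328,"tz":-0.12,"ax":0,"ay":0,"az":0,"fingers":0.05},{"tx":0.155,"ty":-0.328,"tz":-0.12,"ax":0,"ay":0,"az":0,"fingers":0.05},{"tx":0.155,"ty":-0.328,"tz":-0.12,"ax":0,"ay":0,"az":0,"fingers":0.05},{"tx":0.155,"ty":-0.328,"tz":-0.12,"ax":0,"ay":0,"az":0,"fingers":0.05},{"tx":0.155,"ty":-0.328,"tz":-0.12,"ax":0,"ay":0,"az":0,"fingers":0.05}]'
python3 - <<'E'
from h import *
plan([.438,-.1998,.127],90)
im=save("top","t2.png"); im2=save("scene","s2.png")
a=cv2.resize(im[190:330,320:460],(400,400),interpolation=cv2.INTER_CUBIC);b=cv2.resize(im2[140:320,120:300],(400,400),interpolation=cv2.INTER_CUBIC)
cv2.imwrite("pics/ts2.png",np.hstack([a,b]))
E
```

```text
time: 10.22
tcp_pos: [0.4387, -0.1969, 0.1992]
tool_rot: [[-1.0, -0.001, -0.0], [-0.001, 1.0, 0.0], [0.0, 0.0, -1.0]]
wrist_force: [-0.1, 0.4, -3.8]
gripper_width: 0.0556
grasp_force: 66.6
t 10.225 tcp [ 0.4387 -0.1969  0.1992] w 0.0556 gf 66.6 q7 2.01
shift [ 0.0007 -0.003   0.0722] turn [ 0.   -0.01  0.04]
```

View pics/ts2.png

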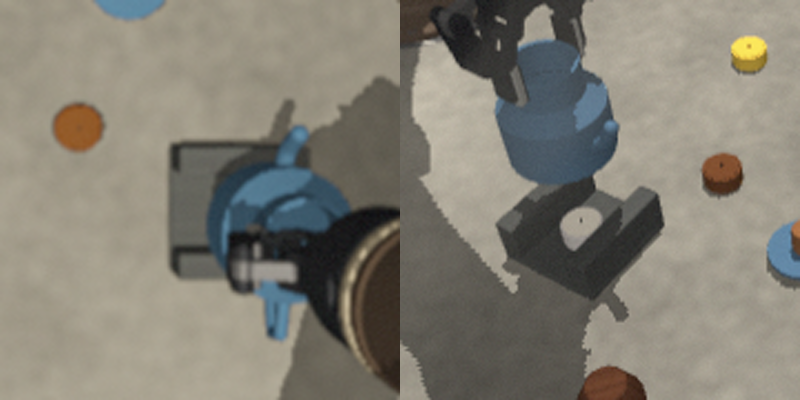

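The pot hangs upright above the warmer, with the tealight visible on the floor beneath it. Lowering it now.

```bash
python3 -m creep '[{"tx":0,"ty":-0.003,"tz":0.03,"ax":0,"ay":0,"az":0,"fingers":0.05},{"tx":0,"ty":-0.003,"tz":0.055,"ax":0,"ay":0,"az":0,"fingers":0.05},{"tx":0,"ty":-0.003,"tz":0.066,"ax":0,"ay":0,"az":0,"fingers":0.05},{"tx":0,"ty":-0.003,"tz":0.071,"ax":0,"ay":0,"az":0,"fingers":0.05},{"tx":0,"ty":-0.003,"tz":0.073,"ax":0,"ay":0,"az":0,"fingers":0.05},{"tx":0,"ty":-0.003,"tz":0.073,"ax":0,"ay":0,"az":0,"fingers":0.05}]'
python3 -c "
from h import *
plan([.438,-.1998,.127],90)"
```

```text
time: 11.08
tcp_pos: [0.4388, -0.2006, 0.1268]
tool_rot: [[-1.0, 0.0, 0.001], [0.0, 1.0, -0.0], [-0.001, -0.0, -1.0]]
wrist_force: [-0.2, -0.4, -2.3]
gripper_width: 0.0556
grasp_force: 66.6
t 11.075 tcp [ 0.4388 -0.2006  0.1268] w 0.0556 gf 66.6 q7 2.08
shift [ 0.0008  0.0008 -0.0002] turn [-0.01  0.06 -0.03]
```

```bash
python3 -m creep '[{"tx":0,"ty":0,"tz":0.001,"ax":0,"ay":0,"az":0,"fingers":0.05},{"tx":0,"ty":0,"tz":0.001,"ax":0,"ay":0,"az":0,"fingers":0.07},{"tx":0,"ty":0,"tz":0.001,"ax":0,"ay":0,"az":0,"fingers":0.085},{"tx":0,"ty":0,"tz":0.001,"ax":0,"ay":0,"az":0,"fingers":0.085},{"tx":0,"ty":0,"tz":0.001,"ax":0,"ay":0,"az":0,"fingers":0.085},{"tx":0,"ty":0,"tz":0.001,"ax":0,"ay":0,"az":0,"fingers":0.085},{"tx":0,"ty":0,"tz":-0.03,"ax":0,"ay":0,"az":0,"fingers":0.085},{"tx":0,"ty":0,"tz":-0.08,"ax":0,"ay":0,"az":0,"fingers":0.085},{"tx":0,"ty":0,"tz":-0.13,"ax":0,"ay":0,"az":0,"fingers":0.085},{"tx":0,"ty":0,"tz":-0.13,"ax":0,"ay":0,"az":0,"fingers":0.085},{"tx":0,"ty":0,"tz":-0.13,"ax":0,"ay":0,"az":0,"fingers":0.085},{"tx":0,"ty":0,"tz":-0.13,"ax":0,"ay":0,"az":0,"fingers":0.085}]'
python3 - <<'E'
from h import *
plan([.4745,.239,.18],90)
c=cam("wrist");im=save("wrist","w6.png"); np.savez("w6.npz",K=c[0],d=c[1],R=c[2],t=c[3])
print(proj("wrist",[[.438,-.1998,.135]]+[[.438+.025*a,-.1998+.025*b,.135] for a,b in((1,0),(-1,0),(0,1),(0,-1))],c).round(1).tolist())
a=cv2.resize(im[100:300,200:440],(800,667))[:600]
cv2.imwrite("pics/w6.png",a)
E
```

```text
time: 12.58
tcp_pos: [0.4378, -0.2001, 0.255]
tool_rot: [[-1.0, 0.0, -0.002], [0.0, 1.0, 0.001], [0.002, 0.001, -1.0]]
wrist_force: [0.2, -0.2, -0.0]
gripper_width: 0.0852
grasp_force: 0.0
t 12.575 tcp [ 0.4378 -0.2001  0.255 ] w 0.0852 gf 0.0 q7 1.98
shift [-0.0368  0.439   0.0752] turn [ 0.03 -0.13 -0.02]
[[321.4, 198.1], [321.4, 228.1], [321.3, 166.3], [353.4, 198.0], [289.3, 198.1]]
```

View pics/w6.png

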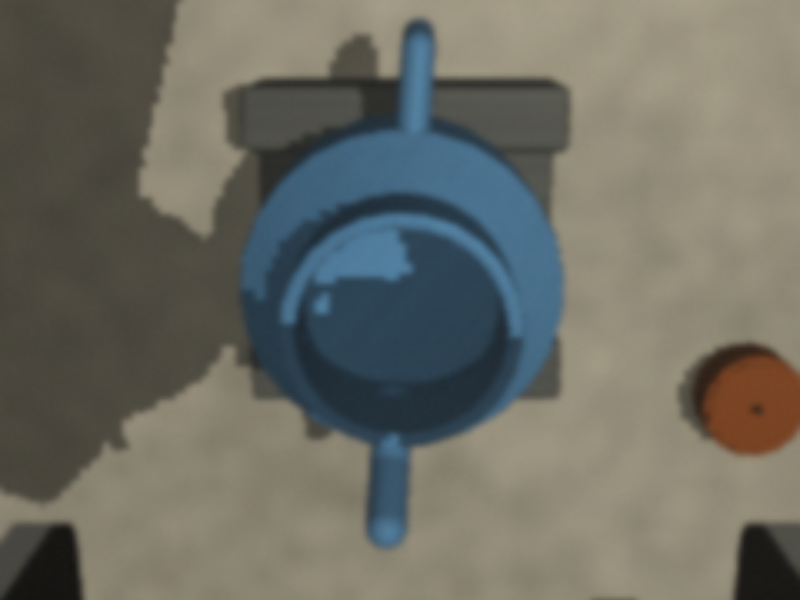

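The pot's rim centre reads (320.6,198.5) against a predicted (321.4,198.1), so the pot is centred and upright on the cheeks. The blue decoy stands on the strainer's +y side, so I'll grip the strainer along world x with a 90° turn.

```bash
python3 -m creep '[{"tx":0,"ty":0.05,"tz":0,"ax":0,"ay":0,"az":10,"fingers":0.085},{"tx":0,"ty":0.1,"tz":0,"ax":0,"ay":0,"az":20,"fingers":0.085},{"tx":-0.01,"ty":0.15,"tz":0,"ax":0,"ay":0,"az":30,"fingers":0.085},{"tx":-0.01,"ty":0.2,"tz":0,"ax":0,"ay":0,"az":40,"fingers":0.085},{"tx":-0.02,"ty":0.25,"tz":0,"ax":0,"ay":0,"az":50,"fingers":0.085},{"tx":-0.02,"ty":0.3,"tz":0.02,"ax":0,"ay":0,"az":60,"fingers":0.085},{"tx":-0.03,"ty":0.35,"tz":0.04,"ax":0,"ay":0,"az":70,"fingers":0.085},{"tx":-0.036,"ty":0.4,"tz":0.06,"ax":0,"ay":0,"az":80,"fingers":0.085},{"tx":-0.036,"ty":0.438,"tz":0.075,"ax":0,"ay":0,"az":90,"fingers":0.085},{"tx":-0.036,"ty":0.438,"tz":0.075,"ax":0,"ay":0,"az":90,"fingers":0.085},{"tx":-0.036,"ty":0.438,"tz":0.075,"ax":0,"ay":0,"az":90,"fingers":0.085},{"tx":-0.036,"ty":0.438,"tz":0.075,"ax":0,"ay":0,"az":90,"fingers":0.085},{"tx":-0.036,"ty":0.438,"tz":0.075,"ax":0,"ay":0,"az":90,"fingers":0.085},{"tx":-0.036,"ty":0.438,"tz":0.075,"ax":0,"ay":0,"az":90,"fingers":0.085}]' 40
python3 - <<'E'
from h import *
plan([.4745,.238,.064],0)
c=cam("wrist");im=save("wrist","w7.png")
print(proj("wrist",[[.4745,.238,.07]]+[[.4745+.031*a,.238+.031*b,.07] for a,b in((1,0),(-1,0),(0,1),(0,-1))],c).round(1).tolist())
E
```

```text
time: 14.38
tcp_pos: [0.4749, 0.2371, 0.1817]
tool_rot: [[0.001, 1.0, 0.0], [1.0, -0.001, 0.0], [0.0, 0.0, -1.0]]
wrist_force: [0.2, -0.8, 0.4]
gripper_width: 0.0849
grasp_force: 0.0
t 14.375 tcp [0.4749 0.2371 0.1817] w 0.0849 gf 0.0 q7 -0.46
shift [ 0.0009 -0.0005  0.1177] turn [ 0.03 -0.03 -0.06]
[[320.1, 201.7], [361.1, 201.6], [279.1, 201.7], [319.9, 161.0], [320.2, 239.7]]
```

View pics/w7.png

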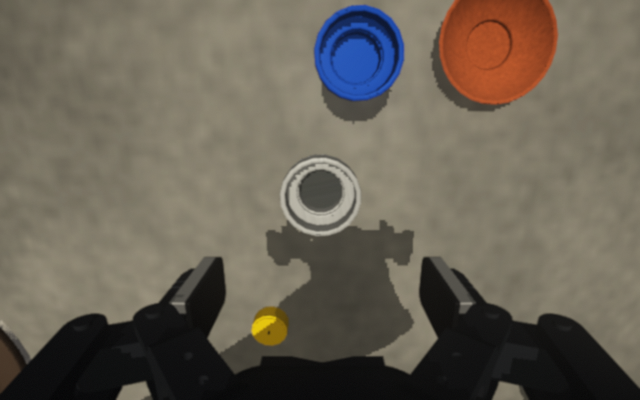

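The steel strainer's rim is centred at (321,196) with a 40 px radius, against a predicted row of 201.7. The close view puts it at y≈0.242, and it was right for the pot as well. The blue look-alike at (360,52) is clear of the fingers.

```bash
python3 -m creep '[{"tx":0.005,"ty":0,"tz":0.05,"ax":0,"ay":0,"az":0,"fingers":0.085},{"tx":0.005,"ty":0,"tz":0.1,"ax":0,"ay":0,"az":0,"fingers":0.085},{"tx":0.005,"ty":0,"tz":0.118,"ax":0,"ay":0,"az":0,"fingers":0.085},{"tx":0.005,"ty":0,"tz":0.118,"ax":0,"ay":0,"az":0,"fingers":0.085},{"tx":0.005,"ty":0,"tz":0.118,"ax":0,"ay":0,"az":0,"fingers":0.065},{"tx":0.005,"ty":0,"tz":0.118,"ax":0,"ay":0,"az":0,"fingers":0.055},{"tx":0.005,"ty":0,"tz":0.118,"ax":0,"ay":0,"az":0,"fingers":0.055},{"tx":0.005,"ty":0,"tz":0.118,"ax":0,"ay":0,"az":0,"fingers":0.055},{"tx":0.005,"ty":0,"tz":0.118,"ax":0,"ay":0,"az":0,"fingers":0.055},{"tx":0.005,"ty":0,"tz":0.118,"ax":0,"ay":0,"az":0,"fingers":0.055}]' 40
python3 - <<'E'
from h import *
plan([.4377,-.2002,.25],0)
c=cam("wrist");im=save("wrist","w8.png"); s=ctrl.state(); p=s["tcp_pos"]
print(proj("wrist",[[p[0],p[1],.07]]+[[p[0]+.031*a,p[1]+.031*b,.07] for a,b in((1,0),(-1,0),(0,1),(0,-1))],c).round(1).tolist())
cv2.imwrite("pics/w8.png",cv2.resize(im[100:400,160:480],(640,600)))
E
```

```text
time: 15.68
tcp_pos: [0.4754, 0.2432, 0.0651]
tool_rot: [[0.0, 1.0, 0.002], [1.0, -0.0, 0.002], [0.002, 0.002, -1.0]]
wrist_force: [-0.9, -1.3, 5.0]
gripper_width: 0.0607
grasp_force: 42.0
t 15.675 tcp [0.4754 0.2432 0.0651] w 0.0607 gf 42.0 q7 -0.41
shift [-0.4431 -0.0372 -0.1858] turn [ 0.12 -0.11 -0.01]
[[319.6, 281.4], [392.4, 281.1], [246.7, 281.3], [319.3, 212.0], [319.8, 341.9]]
```

View pics/w8.png

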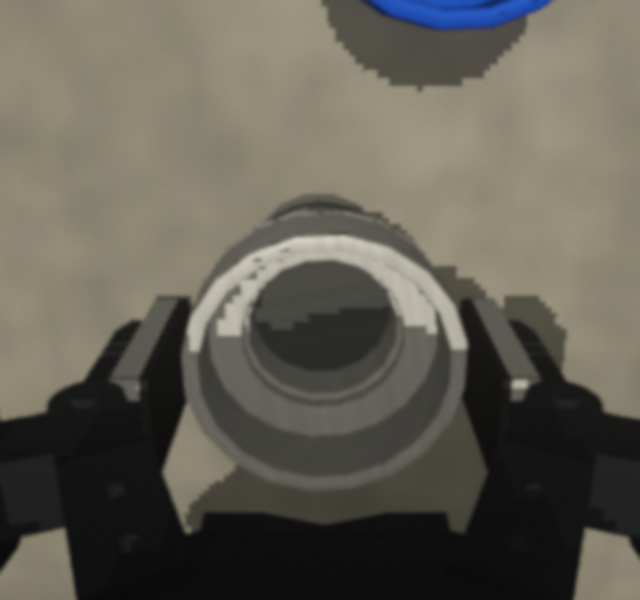

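The collar is seated between the pads, and the rim sits about 1.5 mm towards −y of the tool axis, which I'll allow for. Lifting it and carrying it over the pot.

```bash
python3 -m creep '[{"tx":0,"ty":0,"tz":-0.05,"ax":0,"ay":0,"az":0,"fingers":0.055},{"tx":0,"ty":0,"tz":-0.1,"ax":0,"ay":0,"az":0,"fingers":0.055},{"tx":-0.02,"ty":0,"tz":-0.15,"ax":0,"ay":0,"az":0,"fingers":0.055},{"tx":-0.06,"ty":-0.01,"tz":-0.18,"ax":0,"ay":0,"az":0,"fingers":0.055},{"tx":-0.11,"ty":-0.01,"tz":-0.18,"ax":0,"ay":0,"az":0,"fingers":0.055},{"tx":-0.16,"ty":-0.02,"tz":-0.18,"ax":0,"ay":0,"az":0,"fingers":0.055},{"tx":-0.21,"ty":-0.02,"tz":-0.18,"ax":0,"ay":0,"az":0,"fingers":0.055},{"tx":-0.26,"ty":-0.02,"tz":-0.18,"ax":0,"ay":0,"az":0,"fingers":0.055},{"tx":-0.31,"ty":-0.03,"tz":-0.18,"ax":0,"ay":0,"az":0,"fingers":0.055},{"tx":-0.36,"ty":-0.03,"tz":-0.18,"ax":0,"ay":0,"az":0,"fingers":0.055},{"tx":-0.41,"ty":-0.037,"tz":-0.18,"ax":0,"ay":0,"az":0,"fingers":0.055},{"tx":-0.441,"ty":-0.0375,"tz":-0.18,"ax":0,"ay":0,"az":0,"fingers":0.055},{"tx":-0.441,"ty":-0.0375,"tz":-0.18,"ax":0,"ay":0,"az":0,"fingers":0.055},{"tx":-0.441,"ty":-0.0375,"tz":-0.18,"ax":0,"ay":0,"az":0,"fingers":0.055},{"tx":-0.441,"ty":-0.0375,"tz":-0.18,"ax":0,"ay":0,"az":0,"fingers":0.055},{"tx":-0.441,"ty":-0.0375,"tz":-0.18,"ax":0,"ay":0,"az":0,"fingers":0.055},{"tx":-0.441,"ty":-0.0375,"tz":-0.18,"ax":0,"ay":0,"az":0,"fingers":0.055}]'
python3 - <<'E'
from h import *
plan([.4377,-.1987,.15],0)
E
```

```text
time: 17.85
tcp_pos: [0.4371, -0.1979, 0.2433]
tool_rot: [[-0.001, 1.0, 0.0], [1.0, 0.001, 0.0], [0.0, 0.0, -1.0]]
wrist_force: [-0.0, -0.0, -1.5]
gripper_width: 0.0603
grasp_force: 44.2
t 17.85 tcp [ 0.4371 -0.1979  0.2433] w 0.0603 gf 44.2 q7 0.45
shift [-0.0008  0.0006  0.0933] turn [ 0.   -0.01  0.03]
```

```bash
python3 -m creep '[{"tx":-0.001,"ty":0.0005,"tz":0.025,"ax":0,"ay":0,"az":0,"fingers":0.055},{"tx":-0.001,"ty":0.0005,"tz":0.04,"ax":0,"ay":0,"az":0,"fingers":0.055},{"tx":-0.001,"ty":0.0005,"tz":0.055,"ax":0,"ay":0,"az":0,"fingers":0.055},{"tx":-0.001,"ty":0.0005,"tz":0.065,"ax":0,"ay":0,"az":0,"fingers":0.055},{"tx":-0.001,"ty":0.0005,"tz":0.065,"ax":0,"ay":0,"az":0,"fingers":0.055},{"tx":-0.001,"ty":0.0005,"tz":0.065,"ax":0,"ay":0,"az":0,"fingers":0.055}]'
```

```text
time: 18.6
tcp_pos: [0.4377, -0.1996, 0.1786]
tool_rot: [[0.001, 1.0, 0.0], [1.0, -0.001, -0.0], [-0.0, 0.0, -1.0]]
wrist_force: [0.2, -1.2, -1.1]
gripper_width: 0.0606
grasp_force: 44.2
```

Basket is in the mouth with almost no side force. Going the rest of the way.

```bash
python3 -m creep '[{"tx":0,"ty":0,"tz":0.014,"ax":0,"ay":0,"az":0,"fingers":0.055},{"tx":0,"ty":0,"tz":0.024,"ax":0,"ay":0,"az":0,"fingers":0.055},{"tx":0,"ty":0,"tz":0.028,"ax":0,"ay":0,"az":0,"fingers":0.055},{"tx":0,"ty":0,"tz":0.029,"ax":0,"ay":0,"az":0,"fingers":0.055},{"tx":0,"ty":0,"tz":0.029,"ax":0,"ay":0,"az":0,"fingers":0.055}]'
```

```text
time: 19.23
tcp_pos: [0.4382, -0.1997, 0.1504]
tool_rot: [[0.001, 1.0, 0.002], [1.0, -0.001, 0.0], [0.0, 0.002, -1.0]]
wrist_force: [-4.2, 2.1, 14.8]
gripper_width: 0.06
grasp_force: 45.7
```

Contact force rises at TCP 0.150, which is the expected home height. Easing off, releasing and lifting.

```bash
python3 -m creep '[{"tx":0,"ty":0,"tz":-0.001,"ax":0,"ay":0,"az":0,"fingers":0.055},{"tx":0,"ty":0,"tz":-0.001,"ax":0,"ay":0,"az":0,"fingers":0.07},{"tx":0,"ty":0,"tz":-0.001,"ax":0,"ay":0,"az":0,"fingers":0.085},{"tx":0,"ty":0,"tz":-0.001,"ax":0,"ay":0,"az":0,"fingers":0.085},{"tx":0,"ty":0,"tz":-0.001,"ax":0,"ay":0,"az":0,"fingers":0.085},{"tx":0,"ty":0,"tz":-0.001,"ax":0,"ay":0,"az":0,"fingers":0.085},{"tx":0,"ty":0,"tz":-0.03,"ax":0,"ay":0,"az":0,"fingers":0.085},{"tx":0,"ty":0,"tz":-0.08,"ax":0,"ay":0,"az":0,"fingers":0.085},{"tx":0,"ty":0,"tz":-0.12,"ax":0,"ay":0,"az":0,"fingers":0.085},{"tx":0,"ty":0,"tz":-0.12,"ax":0,"ay":0,"az":0,"fingers":0.085},{"tx":0,"ty":0,"tz":-0.12,"ax":0,"ay":0,"az":0,"fingers":0.085},{"tx":0,"ty":0,"tz":-0.12,"ax":0,"ay":0,"az":0,"fingers":0.085}]'
python3 - <<'E'
from h import *
plan([.6165,-.1164,.14],0)
c=cam("wrist");im=save("wrist","w9.png")
print(proj("wrist",[[.4377,-.2002,.155]]+[[.4377+.031*a,-.2002+.031*b,.155] for a,b in((1,0),(-1,0),(0,1),(0,-1))],c).round(1).tolist())
cv2.imwrite("pics/w9.png",cv2.resize(im[100:300,200:440],(720,600)))
E
```

```text
time: 20.72
tcp_pos: [0.4368, -0.1991, 0.2682]
tool_rot: [[0.0, 1.0, -0.002], [1.0, -0.0, 0.0], [0.0, -0.002, -1.0]]
wrist_force: [-0.0, -0.2, 0.9]
gripper_width: 0.085
grasp_force: 0.0
t 20.725 tcp [ 0.4368 -0.1991  0.2682] w 0.085 gf 0.0 q7 0.44
shift [0.0827 0.1799 0.1278] turn [-0.12 -0.02 -0.02]
[[322.1, 203.7], [362.8, 203.6], [281.5, 203.7], [322.1, 163.3], [322.2, 241.3]]
```

View pics/w9.png

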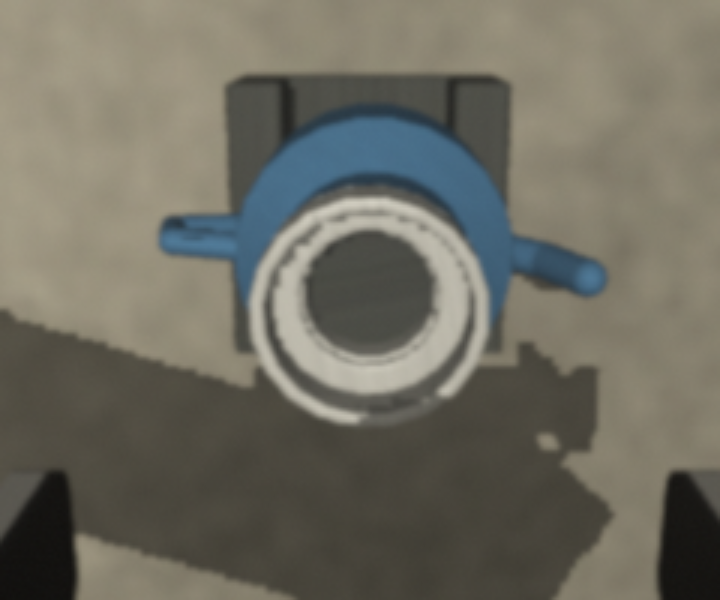

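The strainer's rim centre is (323.2,203.7) with a 40.2 px radius. (322.1,203.7) and 40.6 px were predicted, so it's home and level. On to the lid.

```bash
python3 -m creep '[{"tx":0.02,"ty":0.045,"tz":0,"ax":0,"ay":0,"az":0,"fingers":0.085},{"tx":0.04,"ty":0.09,"tz":0,"ax":0,"ay":0,"az":0,"fingers":0.085},{"tx":0.06,"ty":0.13,"tz":0.03,"ax":0,"ay":0,"az":0,"fingers":0.085},{"tx":0.083,"ty":0.17,"tz":0.06,"ax":0,"ay":0,"az":0,"fingers":0.085},{"tx":0.083,"ty":0.179,"tz":0.1,"ax":0,"ay":0,"az":0,"fingers":0.085},{"tx":0.083,"ty":0.179,"tz":0.12,"ax":0,"ay":0,"az":0,"fingers":0.085},{"tx":0.083,"ty":0.179,"tz":0.12,"ax":0,"ay":0,"az":0,"fingers":0.085},{"tx":0.083,"ty":0.179,"tz":0.12,"ax":0,"ay":0,"az":0,"fingers":0.085},{"tx":0.083,"ty":0.179,"tz":0.12,"ax":0,"ay":0,"az":0,"fingers":0.085},{"tx":0.083,"ty":0.179,"tz":0.12,"ax":0,"ay":0,"az":0,"fingers":0.085}]'
python3 - <<'E'
from h import *
plan([.6165,-.1164,.0355],0)
c=cam("wrist");im=save("wrist","w10.png")
print(proj("wrist",[[.6165,-.1164,.039],[.6165,-.1164,.013]]+[[.6165+.033*a,-.1164+.033*b,.013] for a,b in((1,0),(-1,0),(0,1),(0,-1))],c).round(1).tolist())
cv2.imwrite("pics/w10.png",cv2.resize(im[100:300,200:440],(720,600)))
E
```

```text
time: 22.02
tcp_pos: [0.6169, -0.1166, 0.1505]
tool_rot: [[0.001, 1.0, 0.002], [1.0, -0.001, 0.0], [0.0, 0.002, -1.0]]
wrist_force: [-0.6, -0.2, 0.2]
gripper_width: 0.0852
grasp_force: 0.0
t 22.025 tcp [ 0.6169 -0.1166  0.1505] w 0.0852 gf 0.0 q7 0.38
shift [ 1.00e-04 -6.00e-04  1.15e-01] turn [ 0.11 -0.01 -0.03]
[[319.9, 202.6], [320.0, 193.7], [359.7, 193.6], [280.3, 193.8], [319.9, 154.0], [320.1, 230.8]]
```

View pics/w10.png

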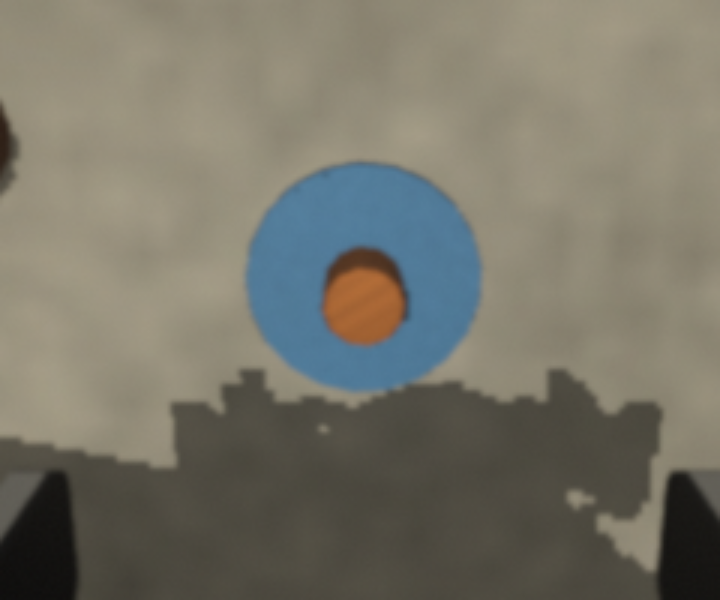

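The lid's disc is centred at (321.3,192.3) and the knob at (321.3,202.0), both within about 1 mm of prediction. Gripping the knob.

```bash
python3 -m creep '[{"tx":0.001,"ty":0.0005,"tz":0.05,"ax":0,"ay":0,"az":0,"fingers":0.085},{"tx":0.001,"ty":0.0005,"tz":0.095,"ax":0,"ay":0,"az":0,"fingers":0.06},{"tx":0.001,"ty":0.0005,"tz":0.115,"ax":0,"ay":0,"az":0,"fingers":0.05},{"tx":0.001,"ty":0.0005,"tz":0.115,"ax":0,"ay":0,"az":0,"fingers":0.04},{"tx":0.001,"ty":0.0005,"tz":0.115,"ax":0,"ay":0,"az":0,"fingers":0.015},{"tx":0.001,"ty":0.0005,"tz":0.115,"ax":0,"ay":0,"az":0,"fingers":0.015},{"tx":0.001,"ty":0.0005,"tz":0.115,"ax":0,"ay":0,"az":0,"fingers":0.015},{"tx":0.001,"ty":0.0005,"tz":0.115,"ax":0,"ay":0,"az":0,"fingers":0.015},{"tx":0.001,"ty":0.0005,"tz":0.115,"ax":0,"ay":0,"az":0,"fingers":0.015},{"tx":0.001,"ty":0.0005,"tz":0.115,"ax":0,"ay":0,"az":0,"fingers":0.015}]' 40
python3 -c "
from h import *
plan([.4385,-.2002,.21],0)"
```

```text
time: 23.32
tcp_pos: [0.6183, -0.1159, 0.0362]
tool_rot: [[0.001, 1.0, 0.003], [1.0, -0.001, -0.0], [-0.0, 0.003, -1.0]]
wrist_force: [-1.0, -1.3, 6.8]
gripper_width: 0.0198
grasp_force: 39.8
t 23.325 tcp [ 0.6183 -0.1159  0.0362] w 0.0198 gf 39.8 q7 0.44
shift [-0.0845 -0.1792 -0.1744] turn [ 0.19  0.01 -0.03]
```

```bash
python3 -m creep '[{"tx":0,"ty":0,"tz":-0.05,"ax":0,"ay":0,"az":0,"fingers":0.015},{"tx":0,"ty":0,"tz":-0.1,"ax":0,"ay":0,"az":0,"fingers":0.015},{"tx":0,"ty":0,"tz":-0.15,"ax":0,"ay":0,"az":0,"fingers":0.015},{"tx":-0.02,"ty":-0.03,"tz":-0.19,"ax":0,"ay":0,"az":0,"fingers":0.015},{"tx":-0.04,"ty":-0.08,"tz":-0.19,"ax":0,"ay":0,"az":0,"fingers":0.015},{"tx":-0.06,"ty":-0.13,"tz":-0.19,"ax":0,"ay":0,"az":0,"fingers":0.015},{"tx":-0.084,"ty":-0.179,"tz":-0.19,"ax":0,"ay":0,"az":0,"fingers":0.015},{"tx":-0.084,"ty":-0.179,"tz":-0.19,"ax":0,"ay":0,"az":0,"fingers":0.015},{"tx":-0.084,"ty":-0.179,"tz":-0.19,"ax":0,"ay":0,"az":0,"fingers":0.015},{"tx":-0.084,"ty":-0.179,"tz":-0.19,"ax":0,"ay":0,"az":0,"fingers":0.015},{"tx":-0.084,"ty":-0.179,"tz":-0.19,"ax":0,"ay":0,"az":0,"fingers":0.015}]'
python3 - <<'E'
from h import *
plan([.4385,-.2002,.1835],0)
c=cam("wrist");im=save("wrist","w11.png")
s=ctrl.state();p=np.array(s["tcp_pos"]); R=np.array(s["tool_rot"])
q=lambda z,r,o:[[o[0]+r*a,o[1]+r*b,z] for a,b in((1,0),(-1,0),(0,1),(0,-1))]
print(proj("wrist",q(p[2]-.0362+.013,.033,p),c).round(1).tolist()); print(proj("wrist",q(.155,.031,[.4385,-.2002]),c).round(1).tolist())
cv2.imwrite("pics/w11.png",cv2.resize(im[100:300,200:440],(720,600)))
E
```

```text
time: 24.7
tcp_pos: [0.4386, -0.1989, 0.2241]
tool_rot: [[-0.001, 1.0, -0.0], [1.0, 0.001, -0.0], [-0.0, -0.0, -1.0]]
wrist_force: [-0.5, 0.5, -1.1]
gripper_width: 0.02
grasp_force: 39.6
t 24.7 tcp [ 0.4386 -0.1989  0.2241] w 0.02 gf 39.6 q7 0.48
shift [-0.0013 -0.0001  0.0406] turn [-0.03  0.02  0.05]
[[385.0, 253.0], [254.4, 252.9], [319.5, 189.7], [319.8, 309.4]]
[[368.9, 223.8], [271.5, 223.8], [320.2, 176.0], [320.3, 267.7]]
```

View pics/w11.png

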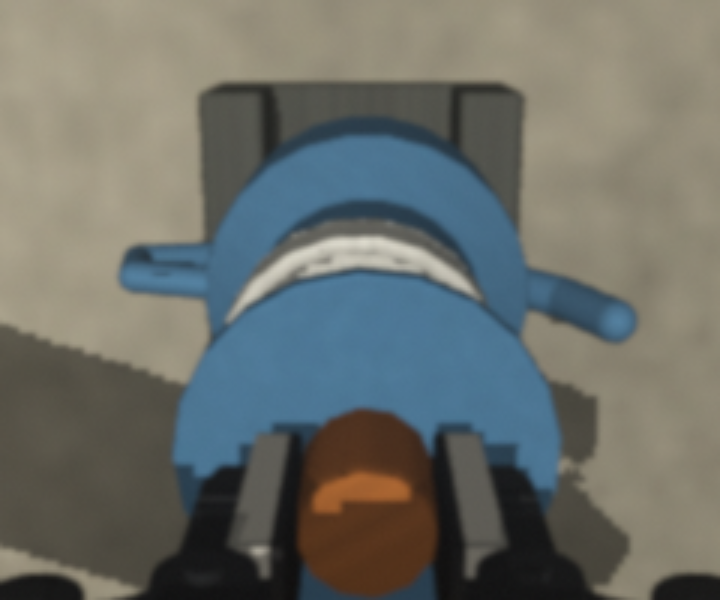

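The lid hangs level, its disc edges at 175 and 560 and its top at 270 in the crop. It's about 2 mm too far in +x and 2 mm in +y relative to the collar, so I'll correct that while lowering.

```bash
python3 -m creep '[{"tx":-0.002,"ty":-0.0015,"tz":0.01,"ax":0,"ay":0,"az":0,"fingers":0.015},{"tx":-0.002,"ty":-0.0015,"tz":0.02,"ax":0,"ay":0,"az":0,"fingers":0.015},{"tx":-0.002,"ty":-0.0015,"tz":0.028,"ax":0,"ay":0,"az":0,"fingers":0.015},{"tx":-0.002,"ty":-0.0015,"tz":0.034,"ax":0,"ay":0,"az":0,"fingers":0.015},{"tx":-0.002,"ty":-0.0015,"tz":0.038,"ax":0,"ay":0,"az":0,"fingers":0.015},{"tx":-0.002,"ty":-0.0015,"tz":0.0405,"ax":0,"ay":0,"az":0,"fingers":0.015},{"tx":-0.002,"ty":-0.0015,"tz":0.0405,"ax":0,"ay":0,"az":0,"fingers":0.015},{"tx":-0.002,"ty":-0.0015,"tz":0.0405,"ax":0,"ay":0,"az":0,"fingers":0.015}]'
```

```text
time: 25.75
tcp_pos: [0.4366, -0.2014, 0.184]
tool_rot: [[0.0, 1.0, 0.0], [1.0, -0.0, -0.0], [-0.0, 0.0, -1.0]]
wrist_force: [0.2, 1.2, -0.6]
gripper_width: 0.0202
grasp_force: 39.6
```

```bash
python3 -m creep '[{"tx":0,"ty":0,"tz":0.001,"ax":0,"ay":0,"az":0,"fingers":0.015},{"tx":0,"ty":0,"tz":0.002,"ax":0,"ay":0,"az":0,"fingers":0.015},{"tx":0,"ty":0,"tz":0.002,"ax":0,"ay":0,"az":0,"fingers":0.015}]'
```

```text
time: 26.12
tcp_pos: [0.4367, -0.2016, 0.183]
tool_rot: [[0.001, 1.0, 0.001], [1.0, -0.001, 0.001], [0.001, 0.001, -1.0]]
wrist_force: [-4.7, 1.4, 14.0]
gripper_width: 0.0201
grasp_force: 41.1
```

Firm contact at TCP 0.183, where 0.1832 is the seated height. Easing off and releasing.

```bash
python3 -m creep '[{"tx":0,"ty":0,"tz":-0.001,"ax":0,"ay":0,"az":0,"fingers":0.015},{"tx":0,"ty":0,"tz":-0.001,"ax":0,"ay":0,"az":0,"fingers":0.035},{"tx":0,"ty":0,"tz":-0.001,"ax":0,"ay":0,"az":0,"fingers":0.05},{"tx":0,"ty":0,"tz":-0.001,"ax":0,"ay":0,"az":0,"fingers":0.05},{"tx":0,"ty":0,"tz":-0.001,"ax":0,"ay":0,"az":0,"fingers":0.05},{"tx":0,"ty":0,"tz":-0.03,"ax":0,"ay":0,"az":0,"fingers":0.05},{"tx":0,"ty":0,"tz":-0.08,"ax":0,"ay":0,"az":0,"fingers":0.06},{"tx":0,"ty":0,"tz":-0.12,"ax":0,"ay":0,"az":0,"fingers":0.06},{"tx":0,"ty":0,"tz":-0.12,"ax":0,"ay":0,"az":0,"fingers":0.06},{"tx":0,"ty":0,"tz":-0.12,"ax":0,"ay":0,"az":0,"fingers":0.06},{"tx":0,"ty":0,"tz":-0.12,"ax":0,"ay":0,"az":0,"fingers":0.06}]'
python3 - <<'E'
from h import *
c=cam("wrist");im=save("wrist","w12.png"); b=save("scene","s12.png")
q=lambda z,r,o:[[o[0]+r*a,o[1]+r*b,z] for a,b in((1,0),(-1,0),(0,1),(0,-1))]
print(((proj("wrist",q(.160,.033,[.4385,-.2002]),c)-[200,100])*2).round(1).tolist())
cv2.imwrite("pics/fin.png",np.hstack([cv2.resize(im[100:300,200:400],(400,400)),cv2.resize(b[140:320,120:300],(400,400),interpolation=cv2.INTER_CUBIC)]))
E
```

```text
time: 27.5
tcp_pos: [0.4359, -0.2011, 0.3007]
tool_rot: [[0.0, 1.0, -0.002], [1.0, -0.0, 0.0], [0.0, -0.002, -1.0]]
wrist_force: [-0.5, -0.2, -0.2]
gripper_width: 0.0601
grasp_force: 0.0
[[327.2, 183.8], [170.0, 183.9], [248.6, 105.2], [248.5, 257.5]]
```

View pics/fin.png

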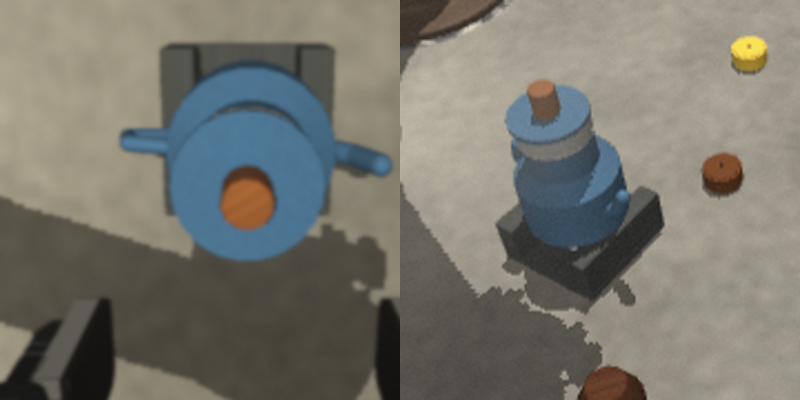

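The lid's disc is centred at (247,185) against a predicted (248.6,184). The stack is level, the collar shows evenly under the lid, and the gripper is clear. Handing in.

```bash
python3 -c "
from rig import ctrl
print(ctrl.finish_job())"
```

```text
the job is handed in; nothing more can be done
None
```

The tealight, teapot, strainer and lid went onto the warmer in that order, each released before the next, and the last pictures show the stack upright and centred; I handed the job in at about 27.5 s, and no verdict was returned.

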